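# Turn the stoneware slab over on the chopping block

### The job

The thin stoneware serving slab lies face down on the chopping block, too wide to grip from above: slide it part way over an edge of the block, get under the part that sticks out, turn it over, and leave it lying flat on the block with its grooved serving face up and no part of it sticking out past the block. Stoneware chips, so handle it gently: grip and press it with no more than about 40 N, lay it down rather than letting it fall over or slap down, and never let it touch the table. Leave the bowl, jar and mug where they are.

Things in the scene. Friction and masses are not known exactly. Their poses are not given: they have to be found in the camera images.
- block: Fixed wooden chopping block on the table, 260 mm (its x) by 200 mm (its y) by 80 mm high, plain flat top, open on all sides, nothing tall within 60 mm of it. Origin at the centre of its underside, so its top is 80 mm above the origin. Its -x side (the front) faces the robot to within about 15 degrees.
- slab: Loose flat white stoneware slab, 150 (x) by 120 (y) by 7 mm, 0.21 to 0.35 kg. Origin at its centre, z normal to the faces. +z: plain back with a flush round patch, up at the start. -z: serving face, dark rectangular juice groove 12 mm inside the rim; down at the start. Starts wholly on the block, x within 18 deg of the block's x. Breaks if fingers load it over 90 N or it turns faster than 10 rad/s.
- bowl: Steel bowl, 120 mm across, 50 mm high, on the table left of the block. Origin at the centre of its underside. Leave alone.
- jar: Amber glass jar with steel cap, 70 mm across, 110 mm high, on the table right of the block. Origin at the centre of its underside. Leave alone.
- mug: Blue ceramic mug, 80 mm across, 90 mm high, on the table at the left, farther than the bowl. Origin at the centre of its underside. Leave alone.
- slab_c0 (a point): Corner of the slab at (-75, -60, 0) mm in its frame, mid-thickness; same axes as the slab.
- slab_c1 (a point): Corner of the slab at (-75, 60, 0) mm in its frame, mid-thickness; same axes as the slab.
- slab_c2 (a point): Corner of the slab at (75, -60, 0) mm in its frame, mid-thickness; same axes as the slab.
- slab_c3 (a point): Corner of the slab at (75, 60, 0) mm in its frame, mid-thickness; same axes as the slab.

How it is judged:
On the way, in this order (a step that is already met when the one before it is completed fails the run):
1. the slab, still face down and flat on the block, sticks out at least 15 mm over an edge of the block ((x of slab in the frame of block below -0.07 m or x of slab in the frame of block above 0.07 m or y of slab in the frame of block below -0.055 m or y of slab in the frame of block above 0.055 m) and angle between slab's own z axis and vertical below 0.1 rad and z of slab in the frame of block between 0.078 and 0.092 m), for 0.2 s.
2. the slab is turned over: its serving face looks up (angle between slab's own z axis and vertical above 2.2 rad), for 0.2 s.
At the end, for the whole second after the job is handed in: The slab lies flat on the block (within 3.5 degrees, its centre 80 to 87 mm above the block's underside), serving face up, its four corners no more than 2 mm past the block's sides, and at rest (angle between slab's own z axis and vertical above 3.08 rad and z of slab in the frame of block between 0.08 and 0.087 m and x of slab_c0 in the frame of block between -0.132 and 0.132 m and y of slab_c0 in the frame of block between -0.102 and 0.102 m and x of slab_c1 in the frame of block between -0.132 and 0.132 m and y of slab_c1 in the frame of block between -0.102 and 0.102 m and x of slab_c2 in the frame of block between -0.132 and 0.132 m and y of slab_c2 in the frame of block between -0.102 and 0.102 m and x of slab_c3 in the frame of block between -0.132 and 0.132 m and y of slab_c3 in the frame of block between -0.102 and 0.102 m and linear speed of slab below 0.02 m/s and angular speed of slab below 0.1 rad/s); the robot touches nothing.
It fails at once if the slab is gripped or pressed with more than 90 N (contact force between the fingers and slab above 90 N).
It fails at once if the slab falls over or slaps down (turns faster than 10 rad/s) (angular speed of slab above 10 rad/s).
It fails at once if the slab touches the table (height (world z) of any of slab_c0, slab_c1, slab_c2, slab_c3 below 0.01 m).
It fails at once if the bowl, jar or mug is moved more than 30 mm or tipped (distance of any of bowl, jar, mug from where it was at the start of the episode above 0.03 m or angle between any of bowl, jar, mug's own z axis and vertical above 0.4 rad).
It also fails if it takes over 72 s, if anything falls off the work surface, if the arm or the gripper's body presses on something with over 40 N, if the wrist force passes 120 N, or if a joint passes its speed limit or range.

### The arm

A 6-joint arm with a two-finger parallel gripper is mounted at the origin on the work surface. World frame = base frame: x ahead of the robot, y to its left, z up, the work surface at z = 0. Lengths are in m, angles in rad, forces in N, time in s.
With the tool pointing down it reaches from about 0.35 to 0.975 m from the base axis. Payload 7.1 kg.
Tool frame: the origin (TCP) lies where the fingers leave the gripper's body, on its centre line; the fingertips stand 80 mm ahead of it and the grasp point (between the pads) lies 61 mm ahead of it; z points along the fingers, y is the direction in which the jaws open and shut (so a half turn about z gives the same grasp; the last joint's range is limited). The gripper opens to 88 mm and grips with 3 to 60 N. Pads are 20 mm wide; open, the fingers measure 115 mm over their backs; the gripper's body (75 mm by 178 mm) begins 61 mm behind the grasp point.
Start: joints at [1.312, 0.423, 1.63, -0, 1.089, -0.019], TCP at [0.148, 0.607, 0.303] pointing down, gripper open.
Joint ranges: [-3, 3], [-0.9, 2.11], [0.09, 2.58], [-1.31, 4.45], [0.11, 2.69], [-2.54, 2.54]. Speed limits (rad/s): [2.39, 2.39, 3.01, 3.14, 3.14, 3.14].

### API

Orientations are given as a unit quaternion [x, y, z, w].
In Python, from bench import get_state, eyes, order gives the robot as it stands.
- The arm moves only by the tool jog_arm, never from a script. Its argument "steps" is one flat list of numbers, 7 for each row, row after row: the shift along the tool's x, y, z in units of 30 mm (1.0 is 30 mm), then the turn, a rotation vector about the tool's x, y, z in units of 8 degrees (1.0 is 8 degrees), then the finger opening in mm, from 0 to 87.8. In form: [x, y, z, rx, ry, rz, grip, x, y, z, rx, ry, rz, grip, ...]. A call has 1 to 12 rows; each row is the pose to reach, as a shift and turn from the pose commanded when the call began, along the tool's axes at that moment; what a row does not reach only later rows make up. A row lasts 1/10 s, in which the tool goes at most 50 mm and 8.59 degrees, less where a joint would pass 70% of its speed; a pose out of reach is approached as far as the arm can. A call with a gripper value outside its range is refused whole. The fingers move at their own pace and stop on an object; "newtons" is the grip in N (left out, the last holds). Time passes only in rows, so rows that repeat a pose let the fingers close. It gives the time, the measured TCP pose, the force and the opening at its end, in the units of the state.
- get_state(): the state, without advancing time (a new reading comes with each control period).
- eyes.camera(name): name is "side" or "top" or "wrist"; returns a dict with "img" (420x560x3 uint8, red, green, blue), "fov_y" (degrees; the focal length in pixels is half the picture's height over the tangent of half this angle, whatever the lens; pixels are square), "cx", "cy" (the principal point, pixels), "eye" and "attitude" of the camera in the world. Camera axes: x right, y up, looking along -z (the intrinsics and any distortion apply to the point x, -y, -z); pixel columns grow to the right and rows downward; lengths in m; the calibration is good to about 2 mm. A picture is of the moment at which its call begins. There is no depth.
- order.close_job(): hands the job in, once; it reports no verdict.
Trained networks look in the newest picture that a camera, given by its name, has taken for a name from the list of things; names that differ only in an ending like _2 or _b are one class to them, and where a whole thing is asked for, a point or a joint stands for the part that bears it (a point fixed in the world has none). Each returns a list of dicts, best first, with "conf" (0 to 1); they miss things now and then, are a little off and sometimes report something else, mostly with a low value. They report only what shows in the picture. A call takes as long as a camera call.
- eyes.look_for(thing, camera): "bbox" ([centre column, centre row, width, height] as shares, 0 to 1, of the picture: columns of its width, rows of its height, round what is visible of it).
The state is a dict: "time_s": time; "qpos": joint angles; "qvel": joint speeds; "effort": joint torques, N m; "tool_pos": TCP position; "eef_rot": TCP orientation; "wrist_force": force on the tool from outside, world axes, zero at the start; "ft_torque": the same for the moment, N m; "gripper_width": opening from 0.0 (shut) to 1.0 (fully open).
Only numpy, scipy, OpenCV 4.12 (cv2) and the standard library are available. Lean on these libraries where they do the work, as an engineer would, in place of code of your own. Each camera call takes 0.05 s, during which the arm holds its last target. There are 200 camera calls.

## Working session

There is one attempt and no reset: what is moved stays moved. The work goes in short steps, Python scripts to look and compute and a tool call to move; the robot and the scene stay as the last step left them, time stands still between calls to the robot, and variables do not carry over. Pictures are saved under pics/ and viewed, about 8 in all and at most 12, crops included, and the job is handed in when it is done.

Besides the shell and the picture viewer there is one more tool, called after "Call:" as a command line: name --argument value ..., lists and objects as JSON in quotes. jog_arm: Moves the arm, as the interface text tells. Its arguments: {"type":"object","properties":{"steps":{"type":"array"},"newtons":{"type":"number"}},"required":["steps"]}

```bash
ls; mkdir -p pics
python3 - <<'E'
from bench import get_state, eyes
import cv2
s=get_state(); print(s)
for n in ("top","side"):
    c=eyes.camera(n); cv2.imwrite(f"pics/{n}0.png",c["img"][:,:,::-1]); print({k:v for k,v in c.items() if k!="img"})
    for t in ("slab","block"): print(n,t,eyes.look_for(t,n)[:2])
E
```

```text
pics
{'time_s': 0.0, 'qpos': array([ 1.31195492e+00,  4.23828991e-01,  1.63068909e+00, -4.05545423e-06,
        1.08857367e+00, -1.89931220e-02]), 'qvel': array([ 7.26833877e-05, -1.23331586e-03,  5.66715083e-04,  5.09906218e-04,
       -2.81335139e-03, -1.77392462e-03]), 'effort': array([ 5.44267334e-05, -5.44606125e+01, -2.73678499e+01,  6.43623504e-02,
        2.24876142e-02, -1.30694075e-04]), 'tool_pos': array([0.14833361, 0.60670001, 0.30190935]), 'eef_rot': array([ 1.19635924e-01,  9.92817548e-01, -7.42574617e-04, -1.02011906e-04]), 'wrist_force': array([-0.11521213, -0.16614459, -0.44028011]), 'ft_torque': array([-0.06737273, -0.05932808, -0.00836207]), 'gripper_width': 0.9996518886572117}
{'fov_y': 52.47836297147839, 'cx': 290.4772703184995, 'cy': 206.3564228338063, 'eye': array([ 0.42848309, -0.00232803,  1.21255639]), 'attitude': array([-0.04393564,  0.05180757,  0.70833402, -0.70260128])}
top slab [{'bbox': [0.4975, 0.4881, 0.0771, 0.1314], 'conf': 0.96}]
top block [{'bbox': [0.4982, 0.4992, 0.1657, 0.2555], 'conf': 0.63}]
{'fov_y': 54.330262788169115, 'cx': 286.82229255374415, 'cy': 212.41733709742414, 'eye': array([ 0.05111126, -0.65372256,  0.84393853]), 'attitude': array([ 0.3800729 , -0.13043891, -0.29658455,  0.86635321])}
side slab [{'bbox': [0.5207, 0.4954, 0.1121, 0.106], 'conf': 0.97}]
side block [{'bbox': [0.5219, 0.5257, 0.1984, 0.2267], 'conf': 0.73}]
```

View pics/top0.png

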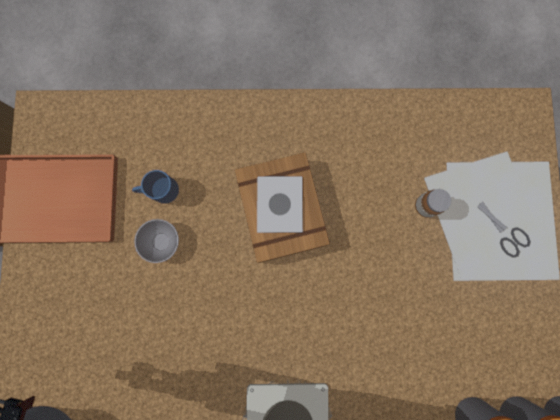

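View pics/side0.png

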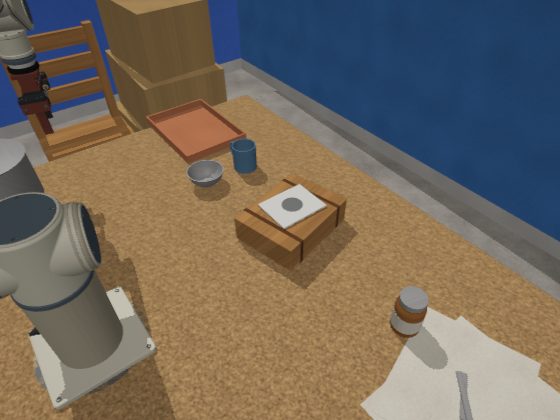

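The top view shows the block centred near (281,207) with corners around (235,169), (308,153), (328,245) and (257,261). The slab is at about (257–303, 177–232), the bowl at (157,242), the mug at (158,187) and the jar at (435,203). The side view agrees.

```bash
cat > h.py <<'E'
import numpy as np, cv2
from bench import get_state, eyes
from scipy.spatial.transform import Rotation as R
def cam(n): 
    c=eyes.camera(n); c["f"]=210/np.tan(np.radians(c["fov_y"]/2)); return c
def w(c,u,v,z):
    d=R.from_quat(c["attitude"]).apply([(u-c["cx"])/c["f"],-(v-c["cy"])/c["f"],-1.])
    return c["eye"]+d*(z-c["eye"][2])/d[2]
def pix(c,p):
    q=R.from_quat(c["attitude"]).inv().apply(np.asarray(p)-c["eye"]); return c["cx"]-c["f"]*q[...,0]/q[...,2], c["cy"]+c["f"]*q[...,1]/q[...,2]
def white(c,box,lo=150):
    u0,v0,u1,v1=box; im=c["img"][v0:v1,u0:u1].astype(int)
    m=((im.min(2)>lo)&(im.max(2)-im.min(2)<40)).astype(np.uint8)
    k=max(cv2.findContours(m,0,2)[0],key=cv2.contourArea)
    return cv2.boxPoints(cv2.minAreaRect(k))+[u0,v0], k
E
python3 - <<'E'
from h import *
c=cam("top")
b,k=white(c,(225,140,340,270)); print(b, cv2.contourArea(k))
P=np.array([w(c,*p,.087) for p in b]); print(P.round(3), P.mean(0).round(4))
# block mask: crop
im=cv2.resize(c["img"][140:275,215:345],None,fx=5,fy=5,interpolation=2); cv2.imwrite("pics/crop1.png",im[:,:,::-1])
for n,h in (("bowl",.05),("jar",.11),("mug",.09),("block",.08)):
    d=eyes.look_for(n,"top")[0]["bbox"]; print(n,w(c,d[0]*560,d[1]*420,h).round(3))
for p in ((235,169),(308,153),(328,245),(257,261)): print(w(c,*p,.08).round(3))
E
```

```text
[[257. 177.]
 [301. 177.]
 [301. 231.]
 [257. 231.]] 2350.5
[[ 0.662  0.074  0.087]
 [ 0.661 -0.045  0.087]
 [ 0.516 -0.043  0.087]
 [ 0.517  0.074  0.087]] [0.5891 0.015  0.087 ]
bowl [0.493 0.351 0.05 ]
jar [ 0.583 -0.388  0.11 ]
mug [0.636 0.34  0.09 ]
block [0.572 0.009 0.08 ]
[0.686 0.134 0.08 ]
[ 0.73  -0.065  0.08 ]
[ 0.479 -0.114  0.08 ]
[0.438 0.074 0.08 ]
```

View pics/crop1.png

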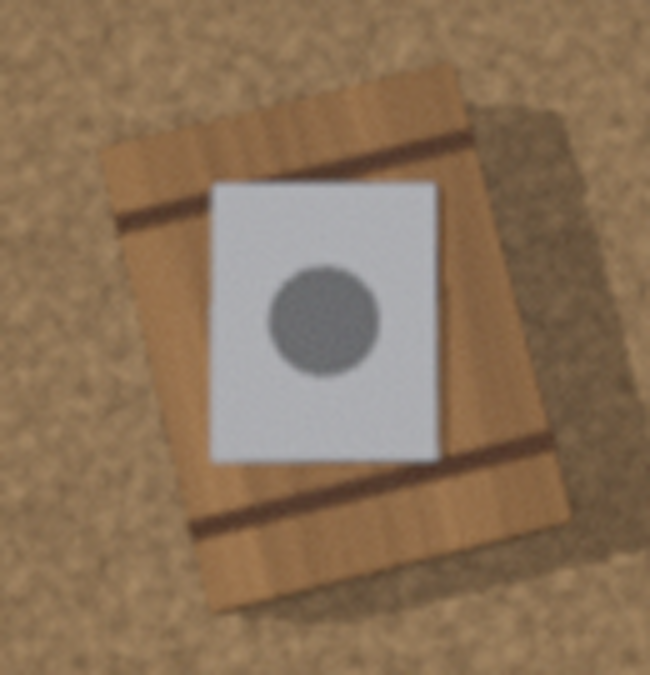

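```bash
cat >> h.py <<'E'
def tool(az,pitch,roll):
    """tool z at azimuth az, pitch deg below horizontal; roll=0: jaw y vertical-ish up."""
    a,p=np.radians(az),np.radians(pitch)
    z=np.array([np.cos(a)*np.cos(p),np.sin(a)*np.cos(p),-np.sin(p)])
    x=np.array([np.sin(a),-np.cos(a),0]); x=-x
    y=np.cross(z,x)
    return R.from_matrix(np.c_[x,y,z])*R.from_euler("z",roll,degrees=True)
def down(jaw):  # tool down, jaw y at azimuth jaw
    j=np.radians(jaw); y=np.array([np.cos(j),np.sin(j),0]); z=np.array([0,0,-1.])
    return R.from_matrix(np.c_[np.cross(y,z),y,z])
def rel(p,r,p0=None,r0=None):
    s=get_state()
    p0=s["tool_pos"] if p0 is None else p0; r0=R.from_quat(s["eef_rot"]) if r0 is None else r0
    d=r0.inv().apply(np.asarray(p)-p0)/.03; t=np.degrees((r0.inv()*r).as_rotvec())/8
    print(np.r_[d,t].round(2).tolist())
E
python3 - <<'E'
from h import *
rel([.589,.125,.30],down(0)); rel([.589,.125,.20],down(0))
p0=np.array([.589,.125,.2]);r0=down(0)
print("then"); 
for p,j in (([.589,.125,.1625],0),([.589,.088,.1625],0),([.577,-.0097,.1625],-12)): rel(p,down(j),p0,r0)
E
```

```text
[-18.08, -12.12, 0.09, -0.0, 0.0, 9.53]
[-18.08, -12.12, 3.42, -0.0, 0.0, 9.53]
then
[0.0, 0.0, 1.25, 0.0, 0.0, 0.0]
[-1.23, 0.0, 1.25, 0.0, 0.0, 0.0]
[-4.49, -0.4, 1.25, 0.0, 0.0, 1.5]
```

Call:
jog_arm --steps '[-4.5,-3,0,0,0,2.4,60,-9,-6,0,0,0,4.8,60,-13.5,-9,0,0,0,7.2,60,-18.08,-12.12,0,0,0,9.53,60,-18.08,-12.12,0,0,0,9.53,60,-18.08,-12.12,0,0,0,9.53,60,-18.08,-12.12,0,0,0,9.53,60,-18.08,-12.12,0,0,0,9.53,60,-18.08,-12.12,0,0,0,9.53,60,-18.08,-12.12,0,0,0,9.53,60,-18.08,-12.12,0,0,0,9.53,60,-18.08,-12.12,0,0,0,9.53,60]'

```text
time_s: 1.75
tool_pos: [0.5544, 0.1625, 0.3029]
eef_rot: [0.707, 0.707, 0.0, 0.0]
wrist_force: [-0.0, 0.6, 0.7]
gripper_width: 0.681
```

Call:
jog_arm --steps '[0,0,0,0,0,0,60]'

```text
time_s: 1.85
tool_pos: [0.5567, 0.1603, 0.3029]
eef_rot: [0.709, 0.705, 0.001, 0.001]
wrist_force: [-0.2, -0.3, -0.2]
gripper_width: 0.684
```

Run:
```python
from h import *
s=get_state(); print(s["tool_pos"].round(4),s["qpos"].round(3),s["gripper_width"], s["time_s"])
rel([.589,.125,.20],down(0));rel([.589,.125,.1625],down(0))
```

```text
[0.5567 0.1603 0.3029] [ 2.600e-01  3.550e-01  1.734e+00 -1.000e-03  1.050e+00  2.660e-01] 0.6838243693369908 1.85
[-1.17, 1.07, 3.43, 0.02, 0.0, -0.03]
[-1.17, 1.07, 4.68, 0.02, 0.0, -0.03]
```

Call:
jog_arm --steps '[-1.17,1.07,1.5,0.02,0,-0.03,60,-1.17,1.07,3,0.02,0,-0.03,60,-1.17,1.07,4,0.02,0,-0.03,60,-1.17,1.07,4.68,0.02,0,-0.03,60,-1.17,1.07,4.68,0.02,0,-0.03,60,-1.17,1.07,4.68,0.02,0,-0.03,60]'

```text
time_s: 2.45
tool_pos: [0.5848, 0.1297, 0.1619]
eef_rot: [0.705, 0.709, -0.001, -0.001]
wrist_force: [0.7, 0.6, -0.2]
gripper_width: 0.681
```

Run:
```python
from h import *
s=get_state(); print(s["tool_pos"].round(4),s["qpos"].round(3))
for f in (0,.25,.5,.75,1): rel([.589-.012*f,.088-.098*f,.1625],down(-12*f))
c=cam("side"); cv2.imwrite("pics/side1.png",cv2.resize(c["img"][120:300,200:400],None,fx=3,fy=3)[:,:,::-1])
```

```text
[0.5848 0.1297 0.1619] [1.980e-01 5.750e-01 1.767e+00 1.000e-03 8.030e-01 1.930e-01]
[-1.39, 0.13, -0.02, -0.03, 0.0, 0.03]
[-2.21, 0.03, -0.02, -0.03, 0.0, 0.41]
[-3.02, -0.08, -0.02, -0.03, 0.0, 0.78]
[-3.84, -0.18, -0.02, -0.03, 0.0, 1.16]
[-4.65, -0.28, -0.02, -0.03, 0.0, 1.53]
```

View pics/side1.png

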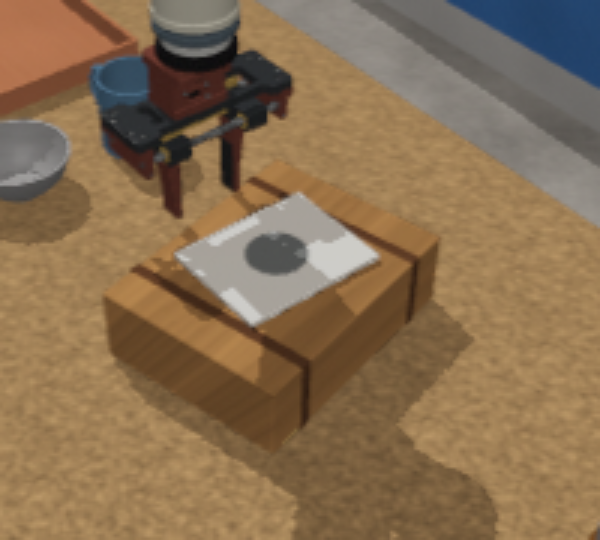

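Fingertips are beyond the slab's left edge, just above the block. I'll push now.

Call:
jog_arm --steps '[-0.5,0.05,0,0,0,0,60,-0.9,0.05,0,0,0,0,60,-1.25,0,0,0,0,0,60,-1.6,0,0,0,0,0.15,60,-2.0,0,0,0,0,0.3,60,-2.35,-0.05,0,0,0,0.5,60,-2.7,-0.1,0,0,0,0.7,60,-3.05,-0.1,0,0,0,0.85,60,-3.4,-0.15,0,0,0,1.0,60,-3.4,-0.15,0,0,0,1.0,60,-3.4,-0.15,0,0,0,1.0,60]'

```text
time_s: 3.6
tool_pos: [0.5811, 0.0267, 0.1621]
eef_rot: [0.753, 0.658, -0.001, -0.001]
wrist_force: [1.6, -0.1, 0.8]
gripper_width: 0.684
```

```bash
cat >> h.py <<'E'
B0=np.array([.5835,.007]); BY=13.4
def blk(P):
    a=np.radians(BY); d=np.asarray(P)[...,:2]-B0; return np.stack([d@[np.cos(a),np.sin(a)],d@[-np.sin(a),np.cos(a)]],-1)
E
python3 - <<'E'
from h import *
s=get_state(); print(s["tool_pos"].round(4),s["wrist_force"])
c=cam("top"); b,k=white(c,(240,140,350,270)); print(cv2.contourArea(k)); P=np.array([w(c,*p,.087) for p in b]); print(P.round(3)[:,:2],P.mean(0).round(4),blk(P).round(3).tolist(),blk(P.mean(0)))
cv2.imwrite("pics/top2.png",cv2.resize(c["img"][140:275,215:345],None,fx=4,fy=4)[:,:,::-1])
E
```

```text
[0.5811 0.0267 0.1621] [ 1.63883226 -0.13319717  0.78233104]
760.5
[[ 0.682  0.09 ]
 [ 0.681 -0.018]
 [ 0.615 -0.017]
 [ 0.616  0.09 ]] [0.6484 0.0361 0.087 ] [[0.115, 0.058], [0.089, -0.047], [0.025, -0.031], [0.051, 0.073]] [0.06992386 0.01329695]
```

View pics/top2.png

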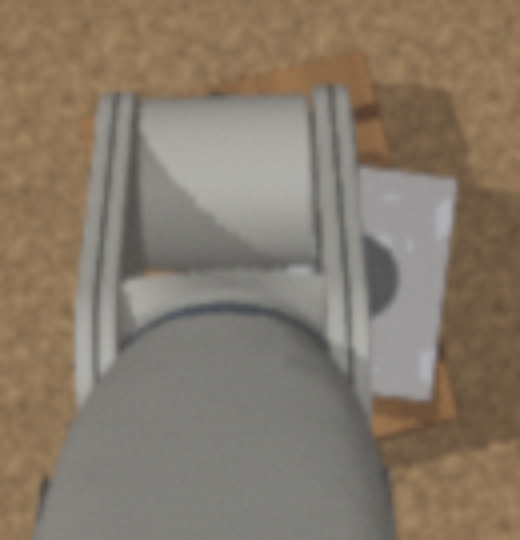

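Run:
```python
from h import *
s=get_state(); print(s["tool_pos"])
for f in (.5,1): rel([.5811-.005*f,.0267-.0417*f,.1625],down(-7.7-4.3*f))
c=dict(zip(["eye","attitude"],[np.array([ 0.42848309, -0.00232803,  1.21255639]),np.array([-0.04393564,  0.05180757,  0.70833402, -0.70260128])]),cx=290.477,cy=206.356,f=210/np.tan(np.radians(52.478/2)))
for u,v in ((455,180),(432,400)): print(w(c,215+u/4,140+v/4,.087))
```

```text
[0.58112705 0.0270612  0.16217   ]
[-0.71, 0.01, -0.01, -0.02, 0.0, 0.26]
[-1.41, 0.02, -0.01, -0.02, 0.0, 0.53]
[ 0.63905712 -0.11894065  0.087     ]
[ 0.49161529 -0.10064625  0.087     ]
```

Call:
jog_arm --steps '[-0.3,0,0,0,0,0.15,60,-0.55,0,0,0,0,0.3,60,-0.75,0,0,0,0,0.4,60,-0.9,0.02,0,0,0,0.5,60,-0.9,0.02,0,0,0,0.5,60,-0.9,0.02,0,0,0,0.5,60,-0.7,0.02,0,0,0,0.5,60,-0.5,0.02,-1.5,0,0,0.5,60,-0.5,0.02,-3,0,0,0.5,60,-0.5,0.02,-4.5,0,0,0.5,60,-0.5,0.02,-5.3,0,0,0.5,60]'

```text
time_s: 4.75
tool_pos: [0.5814, 0.0129, 0.3253]
eef_rot: [0.775, 0.631, 0.001, 0.001]
wrist_force: [0.4, -0.4, -0.9]
gripper_width: 0.683
```

Run:
```python
from h import *
s=get_state(); print(s["tool_pos"].round(4),s["eef_rot"].round(3),s["qpos"].round(3).tolist())
# test small kinematic fit: print for model
```

```text
[0.5814 0.0129 0.3253] [0.775 0.631 0.001 0.001] [0.002, 0.333, 1.709, 0.0, 1.097, 0.206]
```

```bash
cat > kin.py <<'E'
from h import *
from scipy.optimize import least_squares
D=np.array([[.4238,2.0545,.62457,.3019],[.355,2.089,.57929,.3029],[.575,2.342,.599,.1619],[.333,2.042,.5815,.3253]])
def res(p):
    a,L2,L3,h,=p; return np.r_[a+L2*np.sin(D[:,0])+L3*np.sin(D[:,1])-D[:,2], h+L2*np.cos(D[:,0])+L3*np.cos(D[:,1])-D[:,3]]
F=least_squares(res,[0,.4,.4,.2]); a1,L2,L3,hh=F.x
LT=.22
def fk(q,lt=None):
    lt=LT if lt is None else lt
    r=R.from_euler("z",q[0])*R.from_euler("y",q[1]+q[2])
    p=R.from_euler("z",q[0]).apply([a1+L2*np.sin(q[1])+L3*np.sin(q[1]+q[2]),0,hh+lt+L2*np.cos(q[1])+L3*np.cos(q[1]+q[2])])
    o=r*R.from_euler("ZYZ",[q[3],q[4],q[5]+np.pi/2])
    return p+o.apply([0,0,lt]),o,p
lo=np.array([-3,-.9,.09,-1.31,.11,-2.54]);hi=np.array([3,2.11,2.58,4.45,2.69,2.54])
def ik(p,o,q0):
    f=lambda q:(lambda k:np.r_[(k[0]-p)*5,(o.inv()*k[1]).as_rotvec()])(fk(q))
    s=least_squares(f,np.clip(q0,lo+.01,hi-.01),bounds=(lo,hi)); return s.x,np.abs(s.fun).max()
if __name__=="__main__":
    print(F.x,F.fun.round(4))
    for LT in (.15,.22,.28):
      for az in (60,75):
       for P in (15,20):
        for roll in (0,180):
            g=np.array([.555,-.10,.095]); o=tool(az,P,roll); p=g-o.apply([0,0,.07])
            for q0 in ([-.7,.6,1.8,1.2,1.5,0],[-.7,.6,1.8,-1.2,1.5,0],[-.7,.6,1.8,4.3,1.5,0]):
                for q6 in (-1.5,1.5):
                    q,e=ik(p,o,q0[:5]+[q6])
                    if e<.01: print(LT,az,P,roll,q.round(2).tolist(),fk(q)[2].round(2))
E
python3 kin.py
```

```text
[0.00854772 0.46271974 0.47475096 0.1032743 ] [-0.0055  0.0025  0.0016  0.0013  0.0024 -0.0009 -0.0012 -0.0002]
0.15 60 15 180 [-0.56, 0.78, 1.93, 1.42, 1.35, 0.44] [ 0.45 -0.28  0.15]
0.15 60 15 180 [-0.56, 0.78, 1.93, 1.42, 1.35, 0.44] [ 0.45 -0.28  0.15]
0.15 60 15 180 [-0.56, 0.78, 1.93, 1.42, 1.35, 0.44] [ 0.45 -0.28  0.15]
0.15 60 15 180 [-0.56, 0.78, 1.93, 1.42, 1.35, 0.44] [ 0.45 -0.28  0.15]
0.15 60 15 180 [-0.56, 0.78, 1.93, 1.42, 1.35, 0.44] [ 0.45 -0.28  0.15]
0.15 60 15 180 [-0.56, 0.78, 1.93, 1.42, 1.35, 0.44] [ 0.45 -0.28  0.15]
0.15 60 20 180 [-0.55, 0.74, 1.94, 1.38, 1.27, 0.48] [ 0.45 -0.28  0.17]
0.15 60 20 180 [-0.55, 0.74, 1.94, 1.38, 1.27, 0.48] [ 0.45 -0.28  0.17]
0.15 60 20 180 [-0.55, 0.74, 1.94, 1.38, 1.27, 0.48] [ 0.45 -0.28  0.17]
0.15 60 20 180 [-0.55, 0.74, 1.94, 1.38, 1.27, 0.48] [ 0.45 -0.28  0.17]
0.15 60 20 180 [-0.55, 0.74, 1.94, 1.38, 1.27, 0.48] [ 0.45 -0.28  0.17]
0.15 75 15 180 [-0.55, 0.83, 1.79, 1.2, 1.48, 0.5] [ 0.5  -0.31  0.15]
0.15 75 15 180 [-0.55, 0.83, 1.79, 1.2, 1.48, 0.5] [ 0.5  -0.31  0.15]
0.15 75 15 180 [-0.55, 0.83, 1.79, 1.2, 1.4
[... 2433 characters left out ...]
, 0.93, 1.85, 1.21, 1.33, 0.36] [ 0.39 -0.38  0.21]
0.28 60 20 180 [-0.78, 0.93, 1.85, 1.21, 1.33, 0.36] [ 0.39 -0.38  0.21]
0.28 75 15 180 [-0.74, 1.07, 1.6, 1.03, 1.55, 0.42] [ 0.47 -0.43  0.19]
0.28 75 15 180 [-0.74, 1.07, 1.6, 1.03, 1.55, 0.42] [ 0.47 -0.43  0.19]
0.28 75 15 180 [-0.74, 1.07, 1.6, 1.03, 1.55, 0.42] [ 0.47 -0.43  0.19]
0.28 75 15 180 [-0.74, 1.07, 1.6, 1.03, 1.55, 0.42] [ 0.47 -0.43  0.19]
0.28 75 20 180 [-0.73, 1.01, 1.63, 1.0, 1.47, 0.45] [ 0.47 -0.42  0.21]
0.28 75 20 180 [-0.73, 1.01, 1.63, 1.0, 1.47, 0.45] [ 0.47 -0.42  0.21]
0.28 75 20 180 [-0.73, 1.01, 1.63, 1.0, 1.47, 0.45] [ 0.47 -0.42  0.21]
0.28 75 20 180 [-0.73, 1.01, 1.63, 1.0, 1.47, 0.45] [ 0.47 -0.42  0.21]
```

Run:
```python
from kin import *
rel([.50,-.25,.32],tool(75,25,180))
from itertools import product
import kin
jar=np.array([.583,-.388])
for LT_ in (.2,.28):
  kin.LT=LT_
  for az,P,gx in product((70,80,90,100,110),(15,20,25,30),(.52,.56,.6,.64)):
    g=np.array([gx,-.118+.23*(gx-.555),.1]);o=tool(az,P,180);p=g-o.apply([0,0,.07])
    q,e=ik(p,o,[-.7,.9,1.7,1.1,1.5,.5])
    wr=fk(q)[2]; a=g[:2];b=wr[:2]; t=np.clip((jar-a)@(b-a)/((b-a)@(b-a)),0,1); dj=np.linalg.norm(a+t*(b-a)-jar)
    if e<.01 and q[5]>.58 and dj>.075: print(LT_,az,P,gx,q.round(2).tolist(),wr.round(2),dj.round(3))
```

```text
[-9.13, -0.88, 0.17, 6.19, 6.53, 10.28]
0.2 70 25 0.6 [-0.58, 0.85, 1.71, 1.14, 1.33, 0.59] [ 0.52 -0.34  0.21] 0.084
0.2 70 30 0.6 [-0.56, 0.81, 1.73, 1.09, 1.26, 0.63] [ 0.52 -0.33  0.23] 0.087
0.2 90 30 0.64 [-0.48, 0.95, 1.4, 0.88, 1.5, 0.68] [ 0.64 -0.33  0.23] 0.08
0.2 100 15 0.64 [-0.48, 1.14, 1.2, 0.91, 1.82, 0.63] [ 0.69 -0.36  0.17] 0.107
0.2 100 20 0.64 [-0.47, 1.09, 1.22, 0.87, 1.75, 0.64] [ 0.68 -0.35  0.19] 0.109
0.2 100 25 0.64 [-0.46, 1.05, 1.25, 0.82, 1.69, 0.64] [ 0.68 -0.34  0.21] 0.111
0.2 100 30 0.6 [-0.49, 0.96, 1.39, 0.75, 1.6, 0.6] [ 0.64 -0.34  0.24] 0.076
0.2 100 30 0.64 [-0.45, 1.01, 1.29, 0.78, 1.62, 0.65] [ 0.68 -0.33  0.24] 0.114
0.2 110 15 0.64 [-0.44, 1.2, 1.06, 0.82, 1.94, 0.62] [ 0.73 -0.34  0.17] 0.153
0.2 110 20 0.64 [-0.43, 1.15, 1.1, 0.77, 1.88, 0.62] [ 0.73 -0.34  0.19] 0.153
0.2 110 25 0.64 [-0.43, 1.11, 1.13, 0.73, 1.81, 0.61] [ 0.72 -0.33  0.21] 0.153
0.2 110 30 0.64 [-0.42, 1.06, 1.17, 0.69, 1.74, 0.61] [ 0.72 -0.32  0.24] 0.154
0.28 100 15 0.64 [-0.55, 1.33, 0.94, 0.87, 1.9, 0.65] [ 0.7  -0.43  0.19] 0.106
0.28 100 20 0.64 [-0.54, 1.26, 1.0, 0.82, 1.83, 0.64] [ 0.7  -0.42  0.22] 0.106
0.28 100 25 0.64 [-0.53, 1.2, 1.05, 0.78, 1.76, 0.64] [ 0.7  -0.41  0.25] 0.106
0.28 100 30 0.64 [-0.52, 1.14, 1.11, 0.73, 1.69, 0.64] [ 0.69 -0.4   0.28] 0.106
0.28 110 15 0.6 [-0.54, 1.35, 0.89, 0.74, 2.01, 0.58] [ 0.72 -0.43  0.19] 0.112
0.28 110 15 0.64 [-0.5, 1.42, 0.73, 0.8, 2.05, 0.67] [ 0.76 -0.42  0.19] 0.153
0.28 110 20 0.64 [-0.5, 1.35, 0.8, 0.75, 1.98, 0.65] [ 0.75 -0.41  0.22] 0.153
0.28 110 25 0.64 [-0.49, 1.29, 0.87, 0.7, 1.9, 0.63] [ 0.75 -0.4   0.25] 0.153
0.28 110 30 0.64 [-0.48, 1.22, 0.94, 0.65, 1.82, 0.62] [ 0.74 -0.38  0.28] 0.153
```

Call:
jog_arm --steps '[-0.83,-0.08,0,0.56,0.59,0.93,60,-1.66,-0.16,0,1.12,1.18,1.86,60,-2.5,-0.24,0,1.68,1.78,2.8,60,-3.3,-0.32,0,2.25,2.37,3.74,60,-4.15,-0.4,0.1,2.8,2.97,4.67,60,-5,-0.5,0.1,3.37,3.56,5.6,60,-5.8,-0.55,0.1,3.94,4.15,6.54,60,-6.6,-0.65,0.1,4.5,4.75,7.47,60,-7.5,-0.7,0.15,5.06,5.34,8.4,60,-8.3,-0.8,0.17,5.6,5.94,9.35,60,-9.13,-0.88,0.17,6.19,6.53,10.28,60,-9.13,-0.88,0.17,6.19,6.53,10.28,60]'

```text
time_s: 5.95
tool_pos: [0.4986, -0.253, 0.3162]
eef_rot: [0.854, -0.069, 0.066, -0.512]
wrist_force: [0.3, -0.6, 0.9]
gripper_width: 0.679
```

Call:
jog_arm --steps '[0,0,0,0,0,0,60]'

```text
time_s: 6.05
tool_pos: [0.4977, -0.2512, 0.315]
eef_rot: [0.854, -0.068, 0.065, -0.513]
wrist_force: [-0.9, -0.6, -0.5]
gripper_width: 0.68
```

Run:
```python
from kin import *
s=get_state(); q=s["qpos"]; print(s["tool_pos"].round(4),q.round(3))
for l in (.15,.2,.25,.3): print(l,fk(q,l)[0].round(4),np.degrees((fk(q,l)[1].inv()*R.from_quat(s["eef_rot"])).magnitude()))
c=cam("top"); b,k=white(c,(240,140,360,280)); print(cv2.contourArea(k)); P=np.array([w(c,*p,.087) for p in b]); print(P.round(3)[:,:2],P.mean(0).round(4),blk(P).round(3).tolist(),blk(P.mean(0)))
cv2.imwrite("pics/top3.png",cv2.resize(c["img"][130:330,190:470],None,fx=2.5,fy=2.5)[:,:,::-1])
```

```text
[ 0.4977 -0.2512  0.315 ] [-0.797  0.58   1.66   0.83   1.669  0.667]
0.15 [ 0.4704 -0.3239  0.2762] 9.616433016380504e-15
0.2 [ 0.4794 -0.2806  0.3029] 9.616433016380504e-15
0.25 [ 0.4884 -0.2373  0.3295] 9.616433016380504e-15
0.3 [ 0.4974 -0.194   0.3562] 9.616433016380504e-15
2378.0
[[ 0.507 -0.001]
 [ 0.652 -0.031]
 [ 0.628 -0.148]
 [ 0.483 -0.116]] [ 0.5673 -0.074   0.087 ] [[-0.077, 0.01], [0.058, -0.053], [0.007, -0.161], [-0.127, -0.096]] [-0.03456809 -0.07500547]
```

View pics/top3.png

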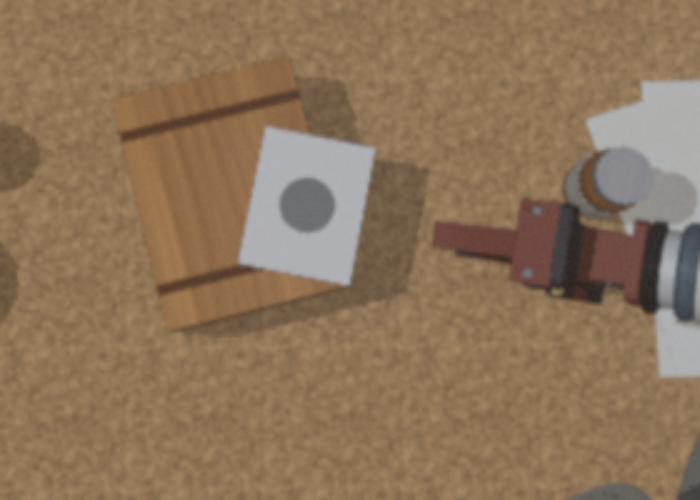

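The top view shows the slab hanging over the right edge with its corners roughly where the fit put them, and the slab is still flat. The gripper is clear of the jar.

```bash
sed -i 's/^LT=.22$/LT=.228/' kin.py
python3 - <<'E'
from kin import *
o=tool(71,18,180); h=np.array([np.cos(np.radians(71)),np.sin(np.radians(71)),0])
tip=np.array([.5774,-.1042,.079]); T=tip-o.apply([0,0,.08]); print(T)
for p in (T-.08*h+[0,0,.06],T-.08*h,T):
    q,e=ik(p,o,get_state()["qpos"]); print(q.round(2),e,fk(q)[2].round(3))
rel(T-.08*h,o); rel(T-.08*h+[0,0,.06],o)
print("from pre:"); rel(T,o,T-.08*h,o); rel(T+[0,0,.03],o,T-.08*h,o)
E
```

```text
[ 0.5526293  -0.17613933  0.10372136]
[-0.79  0.9   1.63  1.02  1.56  0.55] 3.0531133177191805e-14 [ 0.456 -0.457  0.234]
[-0.79  1.    1.59  1.03  1.52  0.49] 3.4227620737681264e-11 [ 0.456 -0.457  0.174]
[-0.67  0.97  1.68  1.13  1.45  0.47] 2.273181642920008e-12 [ 0.482 -0.381  0.174]
[0.62, 6.21, 3.45, 1.22, 0.88, 0.72]
[0.71, 4.44, 2.51, 1.22, 0.88, 0.72]
from pre:
[-0.0, -0.82, 2.54, 0.0, 0.0, 0.0]
[-0.0, -1.78, 2.23, 0.0, 0.0, 0.0]
```

Call:
jog_arm --steps '[0.2,1.5,0.8,0.4,0.3,0.25,34,0.4,3,1.7,0.8,0.6,0.5,34,0.7,4.4,2.5,1.22,0.88,0.72,34,0.65,5.4,3.0,1.22,0.88,0.72,34,0.62,6.21,3.45,1.22,0.88,0.72,34,0.62,6.21,3.45,1.22,0.88,0.72,34,0.62,6.21,3.45,1.22,0.88,0.72,34,0.62,6.21,3.45,1.22,0.88,0.72,34,0.62,6.21,3.45,1.22,0.88,0.72,34]'

```text
time_s: 7.0
tool_pos: [0.5278, -0.252, 0.1064]
eef_rot: [0.798, -0.133, 0.098, -0.579]
wrist_force: [0.1, -0.2, 0.5]
gripper_width: 0.391
```

Run:
```python
from kin import *
s=get_state(); print(s["tool_pos"].round(4),s["qpos"].round(2),s["gripper_width"]*88)
o=tool(71,18,180); T=np.array([ 0.5526,-0.1761,0.1037]); rel(T,o); print(T-.08*np.array([.3256,.9455,0]))
c=cam("top"); c2=cam("side")
cv2.imwrite("pics/p4.png",np.hstack([cv2.resize(c["img"][150:300,230:380],None,fx=2.6,fy=2.6),cv2.resize(c2["img"][160:310,230:380],None,fx=2.6,fy=2.6)])[:,:,::-1])
```

```text
[ 0.5278 -0.252   0.1064] [-0.81  0.97  1.63  1.01  1.53  0.47] 34.39614126749056
[-0.04, -0.74, 2.56, 0.01, -0.01, 0.02]
[ 0.526552 -0.25174   0.1037  ]
```

View pics/p4.png

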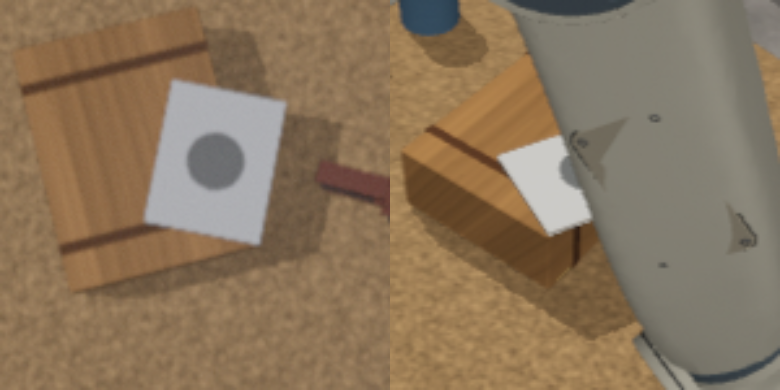

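The finger sits level with the middle of the slab's right edge; next it goes under and over that edge.

Call:
jog_arm --steps '[0,-0.2,0.6,0,0,0,34,0,-0.4,1.2,0,0,0,34,0,-0.55,1.7,0,0,0,34,0,-0.7,2.2,0,0,0,34,0,-0.8,2.52,0,0,0,34,0,-0.8,2.52,0,0,0,34,0,-0.8,2.52,0,0,0,34]'

```text
time_s: 7.8
tool_pos: [0.5531, -0.1764, 0.1038]
eef_rot: [0.798, -0.134, 0.097, -0.58]
wrist_force: [-0.6, -0.0, -0.8]
gripper_width: 0.387
```

Run:
```python
from kin import *
s=get_state(); print(s["tool_pos"].round(4),s["wrist_force"],s["ft_torque"])
o=tool(71,18,180); p0=s["tool_pos"]
for dz,a in ((.01,0),(.02,.001),(.03,.003),(.035,.004)): rel(p0+[.33*a,.95*a,dz],o,p0,o)
c=cam("top"); b,k=white(c,(240,140,330,280)); print(cv2.contourArea(k),np.array([w(c,*p,.087) for p in b]).mean(0).round(3))
```

```text
[ 0.5531 -0.1764  0.1038] [-0.59907031 -0.04574192 -0.76139966] [-0.36033139  0.29700971 -0.00148593]
[0.0, -0.32, -0.1, 0.0, 0.0, 0.0]
[0.0, -0.64, -0.17, 0.0, 0.0, 0.0]
[0.0, -0.98, -0.21, 0.0, 0.0, 0.0]
[0.0, -1.15, -0.23, 0.0, 0.0, 0.0]
1608.0 [ 0.567 -0.074  0.087]
```

Call:
jog_arm --steps '[0,-0.2,-0.06,0,0,0,34,0,-0.4,-0.11,0,0,0,34,0,-0.6,-0.16,0,0,0,34,0,-0.8,-0.19,0,0,0,34,0,-0.98,-0.21,0,0,0,34,0,-0.98,-0.21,0,0,0,34]' --newtons 20

```text
time_s: 8.45
tool_pos: [0.5542, -0.1738, 0.1347]
eef_rot: [0.798, -0.134, 0.098, -0.58]
wrist_force: [0.6, 0.2, -1.9]
gripper_width: 0.384
```

Call:
jog_arm --steps '[0,0,0,0,0,0,28,0,0,0,0,0,0,22,0,0,0,0,0,0,18,0,0,0,0,0,0,14,0,0,0,0,0,0,10,0,0,0,0,0,0,6,0,0,0,0,0,0,4,0,0,0,0,0,0,4,0,0,0,0,0,0,4]' --newtons 20

```text
time_s: 9.35
tool_pos: [0.554, -0.1736, 0.1341]
eef_rot: [0.798, -0.134, 0.097, -0.58]
wrist_force: [-0.1, 0.5, 1.9]
gripper_width: 0.087
```

Run:
```python
from kin import *
s=get_state(); print(s["tool_pos"].round(4),s["wrist_force"],s["ft_torque"],s["gripper_width"]*88)
c=cam("top"); c2=cam("side")
cv2.imwrite("pics/p5.png",np.hstack([cv2.resize(c["img"][150:300,230:380],None,fx=2.6,fy=2.6),cv2.resize(c2["img"][160:310,230:380],None,fx=2.6,fy=2.6)])[:,:,::-1])
```

```text
[ 0.554  -0.1736  0.1341] [-0.05840121  0.50220241  1.87900928] [ 0.30230609 -0.19282771  0.03329719] 7.652045561788025
```

View pics/p5.png

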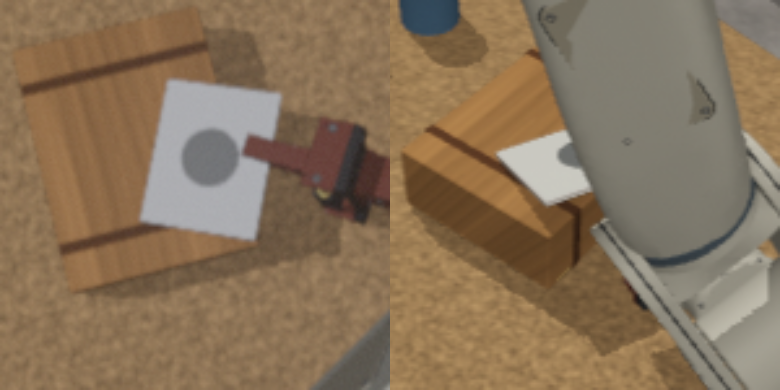

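Gripped at 7.65 mm on the middle of the edge. I'll firm the grip and lift.

Call:
jog_arm --steps '[0,0,0,0,0,0,4,0,0,0,0,0,0,4,0,-0.4,-0.13,0,0,0,4,0,-1,-0.33,0,0,0,4,0,-1.7,-0.55,0,0,0,4,0,-2.4,-0.78,0,0,0,4,0,-3.1,-1,0,0,0,4,0,-3.8,-1.23,0,0,0,4,0,-4.4,-1.43,0,0,0,4,0,-4.8,-1.56,0,0,0,4,0,-4.8,-1.56,0,0,0,4,0,-4.8,-1.56,0,0,0,4]' --newtons 38

```text
time_s: 10.65
tool_pos: [0.5538, -0.1738, 0.2847]
eef_rot: [0.798, -0.134, 0.097, -0.579]
wrist_force: [-0.5, 1.4, -2.1]
gripper_width: 0.073
```

Run:
```python
from kin import *
s=get_state(); print(s["tool_pos"].round(4),s["qpos"].round(3),s["wrist_force"],s["ft_torque"],s["gripper_width"]*88)
g=s["tool_pos"]
# place configs: roll 0, free tip target
for az in (90,97,103,108):
  for P in (18,22):
    for gx in (.60,.63,.66):
      o=tool(az,P,0); tip=np.array([gx,-.087+.238*(gx-.63),.115]); p=tip-o.apply([0,0,.08])
      q,e=ik(p,o,[-.5,1.1,1.2,.85,1.8,-2.45])
      if e<.01: print(az,P,gx,q.round(2).tolist(),fk(q)[2].round(2))
```

```text
[ 0.5538 -0.1738  0.2847] [-0.687  0.645  1.742  1.101  1.571  0.698] [-0.49041094  1.41950538 -2.14516881] [-0.82575818  0.39041007  0.01673583] 6.431394106117571
90 18 0.63 [-0.54, 1.06, 1.33, 0.96, 1.68, -2.51] [ 0.63 -0.38  0.21]
90 18 0.66 [-0.51, 1.09, 1.25, 0.99, 1.69, -2.47] [ 0.66 -0.37  0.21]
90 22 0.6 [-0.56, 0.99, 1.43, 0.9, 1.62, -2.54] [ 0.6  -0.38  0.23]
90 22 0.63 [-0.53, 1.02, 1.36, 0.93, 1.63, -2.5] [ 0.63 -0.37  0.23]
90 22 0.66 [-0.51, 1.06, 1.28, 0.95, 1.64, -2.46] [ 0.66 -0.37  0.23]
97 18 0.63 [-0.52, 1.11, 1.23, 0.89, 1.77, -2.51] [ 0.67 -0.38  0.21]
97 18 0.66 [-0.49, 1.15, 1.14, 0.92, 1.78, -2.46] [ 0.7  -0.37  0.21]
97 22 0.6 [-0.54, 1.03, 1.33, 0.83, 1.7, -2.54] [ 0.64 -0.38  0.23]
97 22 0.63 [-0.51, 1.07, 1.25, 0.86, 1.72, -2.5] [ 0.66 -0.37  0.23]
97 22 0.66 [-0.48, 1.11, 1.17, 0.88, 1.73, -2.45] [ 0.69 -0.36  0.23]
103 18 0.63 [-0.49, 1.15, 1.14, 0.84, 1.84, -2.51] [ 0.7  -0.37  0.21]
103 18 0.66 [-0.47, 1.19, 1.04, 0.87, 1.86, -2.46] [ 0.73 -0.37  0.21]
103 22 0.63 [-0.48, 1.11, 1.17, 0.8, 1.79, -2.51] [ 0.69 -0.37  0.23]
103 22 0.66 [-0.46, 1.15, 1.07, 0.83, 1.81, -2.46] [ 0.72 -0.36  0.23]
108 18 0.63 [-0.47, 1.18, 1.06, 0.8, 1.91, -2.51] [ 0.72 -0.37  0.21]
108 18 0.66 [-0.45, 1.23, 0.96, 0.83, 1.93, -2.46] [ 0.75 -0.36  0.21]
108 22 0.63 [-0.46, 1.14, 1.09, 0.76, 1.85, -2.52] [ 0.72 -0.36  0.23]
108 22 0.66 [-0.44, 1.19, 0.99, 0.79, 1.88, -2.46] [ 0.75 -0.35  0.23]
```

Lifted and held. Now I'll flip it about the finger axis.

Call:
jog_arm --steps '[0,0,0,0,0,-0.5,4,0,0,0,0,0,-1.3,4,0,0,0,0,0,-2.2,4,0,0,0,0,0,-3.2,4,0,0,0,0,0,-4.2,4,0,0,0,0,0,-5.2,4,0,0,0,0,0,-6.2,4,0,0,0,0,0,-7.2,4,0,0,0,0,0,-8.2,4,0,0,0,0,0,-9.2,4,0,0,0,0,0,-10.2,4,0,0,0,0,0,-11.25,4]'

```text
time_s: 11.85
tool_pos: [0.5536, -0.1736, 0.2836]
eef_rot: [0.658, 0.471, 0.479, -0.341]
wrist_force: [-0.7, -0.3, -1.8]
gripper_width: 0.074
```

Call:
jog_arm --steps '[0,0,0,0,0,-1,4,0,0,0,0,0,-2,4,0,0,0,0,0,-3,4,0,0,0,0,0,-4,4,0,0,0,0,0,-5,4,0,0,0,0,0,-6,4,0,0,0,0,0,-7,4,0,0,0,0,0,-8,4,0,0,0,0,0,-9,4,0,0,0,0,0,-10,4,0,0,0,0,0,-10.8,4,0,0,0,0,0,-11.25,4]'

```text
time_s: 13.05
tool_pos: [0.5536, -0.1736, 0.2836]
eef_rot: [0.133, 0.798, 0.58, 0.097]
wrist_force: [1.0, -0.5, -2.2]
gripper_width: 0.08
```

Call:
jog_arm --steps '[0,0,0,0,0,0,4,0,0,0,0,0,0,4]'

```text
time_s: 13.25
tool_pos: [0.5537, -0.1737, 0.2842]
eef_rot: [0.135, 0.798, 0.58, 0.096]
wrist_force: [-0.1, 0.2, -2.5]
gripper_width: 0.077
```

Run:
```python
from kin import *
s=get_state(); print(s["tool_pos"].round(4),s["qpos"].round(3),s["gripper_width"]*88)
c=cam("top"); c2=cam("side")
b,k=white(c,(230,120,340,280)); print(cv2.contourArea(k),np.array([w(c,*p,.24) for p in b]).round(3).tolist())
cv2.imwrite("pics/p6.png",np.hstack([cv2.resize(c["img"][120:280,230:390],None,fx=2.4,fy=2.4),cv2.resize(c2["img"][100:260,230:390],None,fx=2.4,fy=2.4)])[:,:,::-1])
o=tool(95,20,0)
for gx in (.61,.63):
    tip=np.array([gx,-.087+.238*(gx-.63),.115]); p=tip-o.apply([0,0,.08])
    for P in (p,p+[0,0,.12]): q,e=ik(P,o,[-.5,1.1,1.2,.85,1.8,-2.45]); print(gx,q.round(3),e); rel(P,o)
```

```text
[ 0.5537 -0.1737  0.2842] [-0.687  0.646  1.742  1.102  1.572 -2.442] 6.800113861758716
1566.0 [[0.575, -0.02, 0.24], [0.684, -0.069, 0.24], [0.648, -0.145, 0.24], [0.541, -0.094, 0.24]]
0.61 [-0.539  1.05   1.322  0.877  1.709 -2.536] 2.6798639472802667e-07
[-1.91, -4.23, 2.32, 0.25, 2.84, -1.0]
0.61 [-0.539  0.873  1.351  0.898  1.803 -2.419] 6.812196085004271e-10
[-1.9, -0.42, 1.09, 0.25, 2.84, -1.0]
0.63 [-0.52   1.074  1.27   0.894  1.716 -2.506] 2.822256005285961e-10
[-2.49, -4.11, 2.67, 0.25, 2.84, -1.0]
0.63 [-0.52   0.899  1.299  0.917  1.806 -2.389] 1.5825837168526036e-10
[-2.48, -0.31, 1.44, 0.25, 2.84, -1.0]
```

View pics/p6.png

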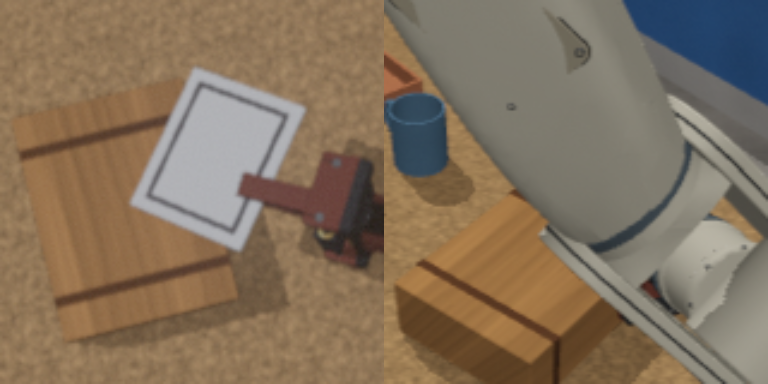

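Flipped: the grooved face is up, and the slab centre is about 33 mm ahead of the fingertips and 16 mm to their right. I'll move over the placing pose.

Run:
```python
from kin import *
o=tool(95,20,0); tip=np.array([.62,-.0954,.122]); p=tip-o.apply([0,0,.08]); print(p)
q,e=ik(p,o,[-.5,1.1,1.2,.85,1.8,-2.45]); print(q.round(3)); q,e=ik(p-[0,0,.043],o,q); print(q.round(3),e)
rel(p+[0,0,.10],o); rel(p,o,p+[0,0,.1],o)
```

```text
[ 0.62655197 -0.17028934  0.14936161]
[-0.537  1.056  1.289  0.882  1.725 -2.514]
[-0.536  1.126  1.261  0.876  1.698 -2.54 ] 0.006529190064763914
[-2.26, -0.83, 1.22, 0.25, 2.84, -1.0]
[0.0, -3.13, 1.14, 0.0, 0.0, 0.0]
```

Run:
```python
from kin import *
o=tool(95,20,4); tip=np.array([.62,-.0954,.122]); p=tip-o.apply([0,0,.08]); print(p)
q,e=ik(p-[0,0,.043],o,[-.5,1.1,1.2,.85,1.8,-2.45]); print(q.round(3),e)
rel(p+[0,0,.10],o); rel(p,o,p+[0,0,.1],o)
```

```text
[ 0.62655197 -0.17028934  0.14936161]
[-0.537  1.125  1.264  0.877  1.697 -2.478] 4.374836083675948e-11
[-2.26, -0.83, 1.22, 0.35, 2.83, -0.5]
[-0.22, -3.12, 1.14, 0.0, 0.0, 0.0]
```

Call:
jog_arm --steps '[-0.4,-0.15,0.2,0.04,0.5,-0.08,4,-0.9,-0.3,0.45,0.1,1.1,-0.2,4,-1.4,-0.5,0.75,0.15,1.7,-0.3,4,-1.85,-0.65,1,0.2,2.3,-0.4,4,-2.26,-0.83,1.22,0.22,2.84,-0.5,4,-2.26,-0.83,1.22,0.22,2.84,-0.5,4,-2.26,-0.83,1.22,0.22,2.84,-0.5,4,-2.26,-0.83,1.22,0.22,2.84,-0.5,4]'

```text
time_s: 14.15
tool_pos: [0.6261, -0.1704, 0.2504]
eef_rot: [-0.008, 0.814, 0.579, -0.044]
wrist_force: [-0.3, -0.7, -2.9]
gripper_width: 0.076
```

Run:
```python
from kin import *
s=get_state(); print(s["tool_pos"].round(4),s["qpos"].round(3),s["wrist_force"])
o=tool(95,20,4); p=np.array([.62,-.0954,.122])-o.apply([0,0,.08]); rel(p,o)
```

```text
[ 0.6261 -0.1704  0.2504] [-0.556  0.842  1.4    0.895  1.814 -2.374] [-0.33908106 -0.70314656 -2.86681007]
[-0.22, -3.18, 1.1, 0.13, 0.0, 0.03]
```

Call:
jog_arm --steps '[-0.03,-0.5,0.18,0,0,0,4,-0.07,-1.1,0.4,0,0,0,4,-0.12,-1.7,0.6,0,0,0,4,-0.15,-2.2,0.8,0,0,0,4,-0.18,-2.6,0.95,0,0,0,4,-0.2,-2.9,1.05,0,0,0,4,-0.22,-3.1,1.12,0,0,0,4,-0.22,-3.1,1.12,0,0,0,4,-0.22,-3.1,1.12,0,0,0,4]'

```text
time_s: 15.05
tool_pos: [0.6276, -0.1689, 0.1515]
eef_rot: [-0.009, 0.814, 0.579, -0.044]
wrist_force: [0.4, 1.0, -2.6]
gripper_width: 0.081
```

Run:
```python
from kin import *
s=get_state(); print(s["tool_pos"].round(4),s["qpos"].round(3),s["wrist_force"],s["ft_torque"])
c=cam("top")
cv2.imwrite("pics/p7.png",cv2.resize(c["img"][130:280,230:390],None,fx=4,fy=4)[:,:,::-1])
```

```text
[ 0.6276 -0.1689  0.1515] [-0.553  0.98   1.385  0.877  1.735 -2.471] [ 0.44910444  0.95181368 -2.55188674] [-0.88766237 -0.00819464  0.0137074 ]
```

View pics/p7.png

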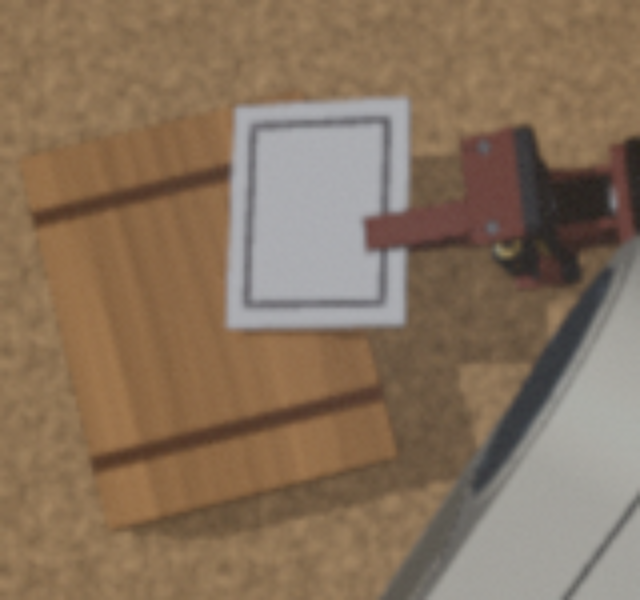

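Run:
```python
from kin import *
c=cam("top")
P=np.array([w(c,230+u/4,130+v/4,z) for u,v,z in ((233,108,.088),(228,328,.088),(405,325,.135),(408,98,.135))]); print(P.round(3),blk(P).round(3),blk(P.mean(0)).round(3))
print([blk(w(c,230+u/4,130+v/4,.08)).round(3).tolist() for u,v in ((113,528),(397,458),(22,157),(378,385))])
s=get_state(); o=R.from_quat(s["eef_rot"]); print(blk(s["tool_pos"]+o.apply([0,0,.08])), (s["tool_pos"]+o.apply([0,0,.08])))
```

```text
[[ 0.717 -0.011  0.088]
 [ 0.567 -0.006  0.088]
 [ 0.562 -0.119  0.135]
 [ 0.711 -0.124  0.135]] [[ 0.125 -0.048]
 [-0.019 -0.009]
 [-0.05  -0.118]
 [ 0.093 -0.157]] [ 0.037 -0.083]
[[-0.129, 0.096], [-0.13, -0.097], [0.128, 0.098], [-0.08, -0.097]]
[ 0.01333495 -0.1066925 ] [ 0.62119769 -0.09369754  0.12574383]
```

Run:
```python
from kin import *
s=get_state(); p=s["tool_pos"];o=R.from_quat(s["eef_rot"])
for d in ([-.0107,.0016,0],[-.0107,.0016,-.006],[-.0107,.0016,-.009]): rel(p+d,o,p,o)
```

```text
[0.35, 0.01, 0.08, 0.0, 0.0, 0.0]
[0.34, -0.18, 0.14, 0.0, 0.0, 0.0]
[0.33, -0.28, 0.18, 0.0, 0.0, 0.0]
```

Call:
jog_arm --steps '[0.18,0,0.03,0,0,0,4,0.35,0,0.07,0,0,0,4,0.35,-0.1,0.11,0,0,0,4,0.34,-0.19,0.14,0,0,0,4,0.34,-0.19,0.14,0,0,0,4,0.34,-0.19,0.14,0,0,0,4]'

```text
time_s: 15.75
tool_pos: [0.6168, -0.1675, 0.1448]
eef_rot: [-0.009, 0.814, 0.579, -0.044]
wrist_force: [-0.9, 0.0, -2.7]
gripper_width: 0.074
```

Call:
jog_arm --steps '[0,-0.06,0.02,0,0,0,4,0,-0.12,0.04,0,0,0,4,0,-0.12,0.04,0,0,0,4]'

```text
time_s: 16.05
tool_pos: [0.6166, -0.1676, 0.1415]
eef_rot: [-0.009, 0.814, 0.579, -0.043]
wrist_force: [0.5, -1.4, 0.3]
gripper_width: 0.081
```

Call:
jog_arm --steps '[0,-0.06,0.02,0,0,0,4,0,-0.12,0.04,0,0,0,4,0,-0.12,0.04,0,0,0,4]'

```text
time_s: 16.35
tool_pos: [0.6165, -0.1679, 0.1386]
eef_rot: [-0.01, 0.814, 0.58, -0.043]
wrist_force: [-0.8, -2.5, 5.3]
gripper_width: 0.079
```

Run:
```python
from kin import *
s=get_state(); print(s["tool_pos"],s["wrist_force"],s["ft_torque"])
```

```text
[ 0.61647507 -0.16788614  0.13860871] [-0.82522855 -2.5340029   5.27905915] [ 1.21733332 -0.29710804  0.10106916]
```

Contact with the block shows at about 7 N. I'll ease the grip and open slowly so the slab stays on the lower finger.

Call:
jog_arm --steps '[0,0.05,-0.02,0,0,0,4,0,0.05,-0.02,0,0,0,7.5,0,0.05,-0.02,0,0,0,9,0,0.05,-0.02,0,0,0,11,0,0.05,-0.02,0,0,0,13,0,0.05,-0.02,0,0,0,15,0,0.05,-0.02,0,0,0,17,0,0.05,-0.02,0,0,0,19,0,0.05,-0.02,0,0,0,22,0,0.05,-0.02,0,0,0,25,0,0.05,-0.02,0,0,0,28,0,0.05,-0.02,0,0,0,31]' --newtons 12

```text
time_s: 17.55
tool_pos: [0.6163, -0.1677, 0.139]
eef_rot: [-0.009, 0.814, 0.579, -0.044]
wrist_force: [-0.2, 0.5, -1.0]
gripper_width: 0.348
```

Run:
```python
from kin import *
s=get_state(); print(s["tool_pos"],s["wrist_force"],s["gripper_width"]*88)
c=cam("top")
cv2.imwrite("pics/p8.png",cv2.resize(c["img"][130:280,230:390],None,fx=4,fy=4)[:,:,::-1])
p=s["tool_pos"];o=R.from_quat(s["eef_rot"])
for dz in (-.01,-.02,-.033): rel(p+[0,0,dz],o,p,o)
```

```text
[ 0.61634958 -0.16765813  0.13904191] [-0.17068971  0.49384067 -1.03516491] 30.637216856326084
[-0.02, -0.31, 0.11, 0.0, 0.0, 0.0]
[-0.04, -0.63, 0.22, 0.0, 0.0, 0.0]
[-0.07, -1.04, 0.36, 0.0, 0.0, 0.0]
```

View pics/p8.png

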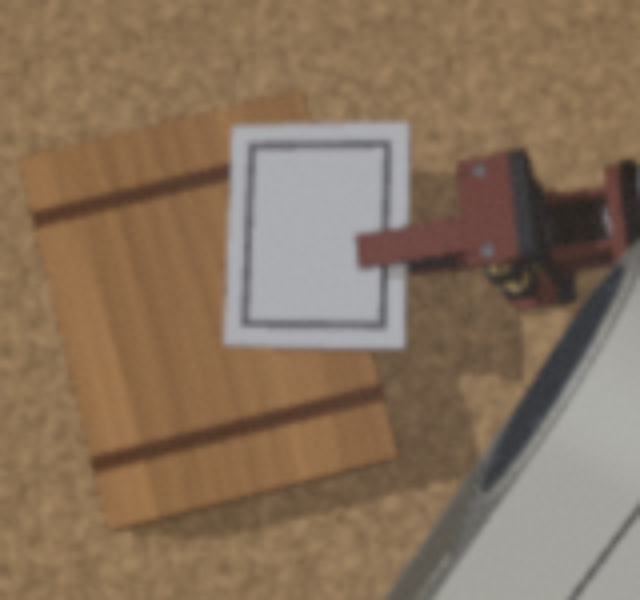

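The slab rests on its far edge and the lower finger, serving face up, its middle near (317,236). Next I lower it flat.

Call:
jog_arm --steps '[-0.01,-0.12,0.04,0,0,0,31,-0.02,-0.24,0.07,0,0,0,31,-0.03,-0.36,0.11,0,0,0,31,-0.04,-0.48,0.15,0,0,0,31,-0.04,-0.6,0.19,0,0,0,31,-0.05,-0.7,0.22,0,0,0,31,-0.05,-0.8,0.26,0,0,0,31,-0.06,-0.9,0.3,0,0,0,31,-0.07,-1.0,0.33,0,0,0,31,-0.07,-1.03,0.35,0,0,0,31,-0.07,-1.03,0.35,0,0,0,31]'

```text
time_s: 18.7
tool_pos: [0.6165, -0.1677, 0.1062]
eef_rot: [-0.009, 0.814, 0.579, -0.044]
wrist_force: [-0.1, -0.4, 0.5]
gripper_width: 0.357
```

Run:
```python
from kin import *
s=get_state(); print(s["tool_pos"],s["wrist_force"],s["gripper_width"]*88,s["qpos"].round(3))
c=cam("top"); b,k=white(c,(270,130,335,230),140); P=np.array([w(c,*p,.087) for p in b]); print(cv2.contourArea(k),blk(P).round(3).tolist(),blk(P.mean(0)),P.mean(0))
p=s["tool_pos"];o=R.from_quat(s["eef_rot"]); h=np.array([np.cos(np.radians(95)),np.sin(np.radians(95)),0])
rel(p-.09*h,o,p,o); rel(p-.09*h+[0,0,.15],o,p,o)
```

```text
[ 0.61645082 -0.16771268  0.10622365] [-0.08227463 -0.42423725  0.47613869] 31.41779210808478 [-0.56   1.037  1.394  0.864  1.696 -2.525]
1216.5 [[-0.016, -0.023], [0.094, -0.054], [0.071, -0.138], [-0.039, -0.105]] [ 0.02746408 -0.07993898] [ 0.62874208 -0.06439797  0.087     ]
[-0.06, -0.98, -2.84, 0.0, 0.0, 0.0]
[0.24, 3.74, -4.46, 0.0, 0.0, 0.0]
```

Call:
jog_arm --steps '[0,-0.1,-0.3,0,0,0,31,-0.01,-0.21,-0.6,0,0,0,31,-0.02,-0.32,-0.95,0,0,0,31,-0.03,-0.46,-1.33,0,0,0,31,-0.03,-0.46,-1.33,0,0,0,31,-0.03,-0.46,-1.33,0,0,0,31,0,0.3,-1.6,0,0,0,31,0.1,1.3,-2,0,0,0,31,0.2,2.7,-2.5,0,0,0,31,0.28,4.2,-3,0,0,0,31,0.3,5.2,-3.4,0,0,0,31]'

```text
time_s: 19.85
tool_pos: [0.6216, -0.2125, 0.2905]
eef_rot: [-0.01, 0.814, 0.579, -0.043]
wrist_force: [0.7, -1.3, -0.2]
gripper_width: 0.35
```

Run:
```python
from kin import *
s=get_state(); print(s["tool_pos"].round(4),s["wrist_force"],s["qpos"].round(2))
c=cam("top"); im=c["img"].astype(int)[130:250,250:345]
m=((im.min(2)>60)&(im.max(2)-im.min(2)<30)).astype(np.uint8); k=max(cv2.findContours(m,0,2)[0],key=cv2.contourArea); r=cv2.minAreaRect(k); b=cv2.boxPoints(r)+[250,130]
P=np.array([w(c,*p,.087) for p in b]); print(r,P.round(3).tolist(),blk(P).round(3).tolist(),blk(P.mean(0)))
cv2.imwrite("pics/p9.png",cv2.resize(c["img"][130:280,220:430],None,fx=3,fy=3)[:,:,::-1])
```

```text
[ 0.6216 -0.2125  0.2905] [ 0.65602439 -1.26103028 -0.16246627] [-0.61  0.82  1.34  0.88  1.9  -2.34]
((58.573280334472656, 59.22816848754883), (46.234012603759766, 56.583465576171875), 1.847610354423523) [[0.554, 0.0, 0.087], [0.708, -0.006, 0.087], [0.703, -0.131, 0.087], [0.549, -0.122, 0.087]] [[-0.03, 0.0], [0.118, -0.041], [0.084, -0.162], [-0.063, -0.118]] [ 0.0272924  -0.08008094]
```

View pics/p9.png

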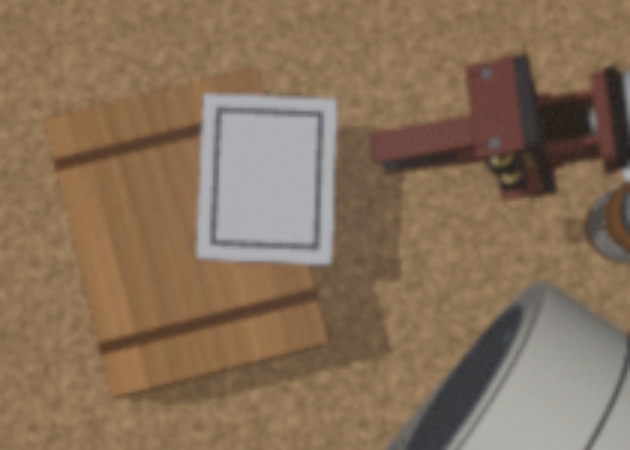

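Picture count is now 12, so from here I check with numbers. The slab lies flat, grooved face up, and still overhangs by about 60 mm. I'll turn the tool down and push it in.

Run:
```python
from kin import *
s=get_state(); p0=s["tool_pos"];o0=R.from_quat(s["eef_rot"]); p1=np.array([.625,-.175,.30]);o1=down(-2)
rel(p1,o1); v=(o0.inv()*o1).as_rotvec(); print(np.degrees(np.linalg.norm(v)))
q=s["qpos"]
for f in np.linspace(.1,1,10):
    q,e=ik(p0+f*(p1-p0),o0*R.from_rotvec(v*f),q); print(q.round(2),round(e,4))
```

```text
[-0.15, 0.57, 1.15, 6.28, -7.5, 10.05]
112.19370124947922
[-0.59  0.82  1.32  0.89  1.76 -2.18] 0.0
[-0.59  0.75  1.4   0.87  1.62 -2.04] 0.0
[-0.57  0.68  1.46  0.84  1.48 -1.89] 0.0
[-0.55  0.61  1.52  0.78  1.35 -1.72] 0.0
[-0.52  0.56  1.56  0.71  1.24 -1.53] 0.0
[-0.48  0.51  1.59  0.6   1.14 -1.3 ] 0.0
[-0.43  0.48  1.6   0.47  1.07 -1.05] 0.0
[-0.38  0.47  1.6   0.31  1.04 -0.78] 0.0
[-0.32  0.47  1.58  0.15  1.05 -0.5 ] 0.0
[-0.27  0.49  1.55 -0.    1.11 -0.24] 0.0
```

Call:
jog_arm --steps '[0,0.05,0.1,0.55,-0.65,0.87,60,0,0.1,0.2,1.1,-1.3,1.75,60,-0.03,0.15,0.3,1.65,-1.97,2.63,60,-0.05,0.2,0.4,2.2,-2.6,3.5,60,-0.07,0.25,0.5,2.75,-3.3,4.4,60,-0.08,0.3,0.6,3.3,-3.9,5.25,60,-0.09,0.35,0.7,3.85,-4.6,6.15,60,-0.1,0.4,0.8,4.4,-5.25,7.05,60,-0.12,0.45,0.9,4.95,-5.9,7.9,60,-0.13,0.5,1,5.5,-6.55,8.8,60,-0.15,0.55,1.1,6,-7.1,9.6,60,-0.15,0.57,1.15,6.28,-7.5,10.05,60]'

```text
time_s: 21.1
tool_pos: [0.6234, -0.1739, 0.2922]
eef_rot: [0.68, 0.732, 0.051, -0.008]
wrist_force: [-0.4, 0.6, -0.9]
gripper_width: 0.683
```

Call:
jog_arm --steps '[0,0,0,0,0,0,60,0,0,0,0,0,0,60,0,0,0,0,0,0,60]'

```text
time_s: 21.4
tool_pos: [0.6232, -0.1748, 0.2914]
eef_rot: [0.677, 0.734, 0.054, -0.009]
wrist_force: [0.3, -0.8, -0.7]
gripper_width: 0.682
```

Run:
```python
from kin import *
s=get_state(); print(s["tool_pos"].round(4),s["qpos"].round(2),s["gripper_width"]*88)
rel([.625,-.175,.1628],down(-2))
p0=np.array([.625,-.175,.1628]); print("push")
for f in (0,.25,.5,.75,1): rel([.625-.004*f,-.145+.082*f,.1628],down(-2+15*f),p0,down(-2))
```

```text
[ 0.6232 -0.1748  0.2914] [-0.33  0.46  1.6   0.12  1.05 -0.47] 60.03108947307324
[-0.39, -0.23, 4.26, 0.44, -0.65, 0.82]
push
[1.0, -0.03, 0.0, 0.0, 0.0, 0.0]
[1.68, -0.09, 0.0, 0.0, 0.0, -0.47]
[2.36, -0.15, 0.0, 0.0, 0.0, -0.94]
[3.04, -0.21, 0.0, 0.0, 0.0, -1.41]
[3.73, -0.26, 0.0, 0.0, 0.0, -1.87]
```

Call:
jog_arm --steps '[-0.1,0,0.3,0.44,-0.65,0.82,60,-0.2,-0.1,1.2,0.44,-0.65,0.82,60,-0.3,-0.2,2.4,0.44,-0.65,0.82,60,-0.39,-0.23,3.5,0.44,-0.65,0.82,60,-0.39,-0.23,4.0,0.44,-0.65,0.82,60,-0.39,-0.23,4.25,0.44,-0.65,0.82,60,-0.39,-0.23,4.25,0.44,-0.65,0.82,60,-0.39,-0.23,4.25,0.44,-0.65,0.82,60]'

```text
time_s: 22.2
tool_pos: [0.6261, -0.1757, 0.165]
eef_rot: [0.72, 0.694, -0.0, 0.002]
wrist_force: [0.4, 0.5, 0.6]
gripper_width: 0.686
```

Run:
```python
from kin import *
s=get_state(); print(s["tool_pos"].round(4),s["eef_rot"].round(3),s["wrist_force"])
rel([.621,-.063,.1628],down(13))
```

```text
[ 0.6261 -0.1757  0.165 ] [ 0.72   0.694 -0.     0.002] [0.40662673 0.46747933 0.59579692]
[3.75, -0.31, 0.06, 0.01, 0.02, -1.89]
```

Call:
jog_arm --steps '[0.4,0,0.03,0,0,0,60,0.8,-0.03,0.03,0,0,0,60,1.05,-0.03,0.03,0,0,-0.1,60,1.3,-0.05,0.03,0,0,-0.25,60,1.55,-0.07,0.03,0,0,-0.4,60,1.8,-0.1,0.03,0,0,-0.6,60,2.05,-0.12,0.03,0,0,-0.75,60,2.3,-0.15,0.03,0,0,-0.95,60,2.55,-0.18,0.03,0,0,-1.1,60,2.8,-0.2,0.03,0,0,-1.3,60,3.0,-0.22,0.03,0,0,-1.4,60,3.0,-0.22,0.03,0,0,-1.4,60]'

```text
time_s: 23.4
tool_pos: [0.6218, -0.0841, 0.1624]
eef_rot: [0.649, 0.761, -0.001, 0.0]
wrist_force: [0.2, -0.1, 0.4]
gripper_width: 0.684
```

```bash
cat > slab.py <<'E'
from kin import *
s=get_state(); print(s["tool_pos"].round(4),s["wrist_force"].round(1))
c=cam("top"); im=c["img"].astype(int)[130:270,225:345]
m=((im.min(2)>60)&(im.max(2)-im.min(2)<30)).astype(np.uint8); k=max(cv2.findContours(m,0,2)[0],key=cv2.contourArea); r=cv2.minAreaRect(k); b=cv2.boxPoints(r)+[225,130]
P=np.array([w(c,*p,.087) for p in b]); print(r[1],cv2.contourArea(k),P.round(3)[:,:2].tolist(),blk(P).round(3).tolist(),blk(P.mean(0)))
# left edge of light pixels per row (pixel col), gripper may hide the rest
for v in range(160,235,8):
    row=c["img"][v,225:345].astype(int); x=np.where((row.min(1)>140)&(np.ptp(row,1)<30))[0]
    if len(x): print(v,x.min()+225,x.max()+225,blk(w(c,x.min()+225,v,.087)).round(3))
E
python3 slab.py
```

```text
[ 0.6218 -0.0841  0.1624] [ 0.2 -0.1  0.4]
(130.99996948242188, 79.99998474121094) 8142.5 [[0.77, 0.055], [0.769, -0.163], [0.415, -0.154], [0.417, 0.055]] [[0.193, 0.003], [0.141, -0.209], [-0.201, -0.118], [-0.151, 0.085]] [-0.00437361 -0.05950444]
160 298 344 [ 0.111 -0.072]
168 291 344 [ 0.094 -0.048]
176 265 344 [0.09  0.025]
184 266 295 [0.068 0.028]
192 268 321 [0.045 0.028]
200 269 300 [0.024 0.03 ]
208 270 297 [0.002 0.032]
216 272 291 [-0.02   0.032]
224 273 287 [-0.042  0.035]
```

Call:
jog_arm --steps '[0.15,0.02,0,0,0,-0.1,60,0.35,0.05,0,0,0,-0.2,60,0.55,0.07,0,0,0,-0.3,60,0.7,0.1,0,0,0,-0.35,60,0.7,0.1,0,0,0,-0.35,60,0.7,0.1,0,0,0,-0.35,60,0.2,0.05,0,0,0,-0.35,60,-0.3,0,-0.2,0,0,-0.35,60,-0.8,0,-1.2,0,0,-0.35,60,-1.8,0,-2.5,0,0,-0.35,60,-3.2,0,-4,0,0,-0.35,60,-4.7,0,-5.5,0,0,-0.35,60]'

```text
time_s: 24.65
tool_pos: [0.6412, -0.2093, 0.3124]
eef_rot: [0.631, 0.776, -0.001, 0.001]
wrist_force: [1.0, 0.5, -0.0]
gripper_width: 0.686
```

Call:
jog_arm --steps '[-1.6,0,-0.5,0,0,0,60,-3.2,0,-1,0,0,0,60,-4.5,0,-1,0,0,0,60,-4.5,0,-1,0,0,0,60,-4.5,0,-1,0,0,0,60]'

```text
time_s: 25.15
tool_pos: [0.6682, -0.3407, 0.3399]
eef_rot: [0.631, 0.775, -0.001, 0.0]
wrist_force: [0.3, -0.9, 0.6]
gripper_width: 0.683
```

```bash
sed -i 's/min(2)>60/min(2)>85/; s/max(2)-im.min(2)<30/max(2)-im.min(2)<22/' slab.py; python3 slab.py
python3 - <<'E'
from kin import *
print(fk(get_state()["qpos"])[2])
c=cam("top")
for n,h in (("bowl",.05),("jar",.11),("mug",.09),("slab",.087)):
    d=eyes.look_for(n,"top")
    if d: d=d[0]; print(n,d["conf"],w(c,d["bbox"][0]*560,d["bbox"][1]*420,h).round(3),np.multiply(d["bbox"],[560,420,560,420]).round(1))
c=cam("side"); d=eyes.look_for("slab","side"); print([(x["conf"],np.multiply(x["bbox"],[560,420,560,420]).round()) for x in d[:1]])
E
```

```text
[ 0.6682 -0.3407  0.3399] [ 0.3 -0.9  0.6]
(56.121944427490234, 45.65853500366211) 2426.5 [[0.668, 0.08], [0.695, -0.04], [0.546, -0.071], [0.521, 0.047]] [[0.1, 0.052], [0.098, -0.072], [-0.054, -0.067], [-0.052, 0.054]] [ 0.02278869 -0.00837458]
168 288 298 [ 0.096 -0.04 ]
176 256 300 [0.095 0.049]
184 258 302 [0.073 0.048]
192 259 304 [0.051 0.051]
200 261 306 [0.029 0.051]
208 263 308 [0.006 0.051]
216 265 309 [-0.016  0.05 ]
224 266 289 [-0.037  0.053]
[ 0.63325598 -0.33391015  0.5814059 ]
bowl 0.79 [0.492 0.356 0.05 ] [153.8 242.   43.9  42.7]
jar 0.74 [ 0.583 -0.366  0.11 ] [424.  204.   15.7  20.5]
mug 0.63 [0.636 0.34  0.09 ] [157.1 187.   46.1  33. ]
slab 0.79 [ 0.603 -0.002  0.087] [285.4 198.5  51.6  63.6]
[(0.91, array([299., 205.,  66.,  44.]))]
```

Run:
```python
from kin import *
from bench import order
c=cam("side"); d=eyes.look_for("jar","side"); print([(x["conf"],np.multiply(x["bbox"],[560,420,560,420]).round()) for x in d[:1]], "expect top px",[round(float(x)) for x in pix(c,np.array([.583,-.388,.055]))])
s=get_state(); print(s["time_s"],s["qvel"].round(3)); print(order.close_job())
```

```text
[(0.87, array([409., 313.,  37.,  49.]))] expect top px [400, 308]
25.65 [-0.001  0.004 -0.005  0.001 -0.001 -0.   ]
the job is handed in; nothing more can be done
None
```

The slab is turned over and lies flat on the block with its grooved serving face up. I handed the job in at about 25.7 s; it reports no verdict.

**What I did**
- Two open fingertips pushed the slab about 30 mm over the right edge of the block.
- I tilted it up with the lower finger and gripped it at no more than 38 N.
- I lifted it, rolled it 180° about the finger axis and set its far edge down on the block, which showed as about 7 N at the wrist.
- I then opened slowly, lowered it flat, withdrew and pushed it fully onto the block.

**Last checks (from the camera pictures)**
- **Slab:** its corners in the block frame are about x -0.054 to 0.100 m and y -0.072 to 0.054 m. That is at least 28 mm inside every side. The measured outline matches a slab lying flat.
- **Robot:** clear of everything and at rest.
- **Bowl and mug:** found within 5 mm of where they started.
- **Jar:** the top camera put it 22 mm off, but the arm was partly hiding it. The side camera shows it at the same pixel as at the start, (409, 313), so I take it as unmoved.

No check failed. I had used all 12 picture views before the final push, so these last checks are numeric only. The grooved face was seen facing up in the last picture I viewed, before that push.

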